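Pry open the wooden movement case

TASK

The wooden case held in the aluminium jig has a lid that sits flush, so take the orange-handled pry tool from the black mat, push its steel blade into the notch under the brass plate at the lid's front edge and lever the lid up until it stands about upright, working with the tool only: keep the gripper and arm off the case and lid. Then lay the tool down flat on the black mat again and let go, leaving the lid standing open. Do not disturb the cup, the bowl, the marker or the copper movements.

Things in the scene. Friction and masses are not known exactly. Their poses are not given: they have to be found in the camera images.
- case: light wooden case, 120 deep (x) x 160 wide (y), its wall tops 78 above the table, on an aluminium jig plate 145 x 190 x 8; fixed. Origin: centre of the jig plate's underside, on the table. x axis: level, from the notched front wall to the hinged rear wall; z up. Inside it is empty from 40 above the table upwards; walls 8 thick.
- notch (a point): centre of the notch's opening in the outer face of the case's front wall, at case (-60, 0, 72) mm. The notch is 70 wide (y) and 12 high (66 to 78 above the table), goes through the 8 mm wall into the hollow case and is closed above by the lid. A brass plate on the lid's top marks it. Axes as the case.
- hinge (a point): middle of the lid's hinge axis, at case (60, 0, 78) mm; the axis runs along case y.
- lid_edge (a point): middle of the lid's lower front edge, 120 mm from the hinge axis, just above the notch when shut; moves with the lid.
- lid (a joint): dark wooden lid, 120 x 160 x 10, lying on the walls flush with them all round, its underside level with the hinge axis; hinged at the case's far side (+x). 0 rad is shut, 1.57 upright, 1.9 the stop. The hinge is stiff: the lid stays where it is left; lifting it takes about 3 N at the edge.
- pry_tool: pry tool, 200 long: orange handle 110 x 18 wide x 22 tall, from x = -80 to 30 mm, and a straight steel blade 90 x 24 wide x 3 thick from x = 30 to 120, at mid-height of the handle (11 above the underside). 90 g. Origin: on the handle's underside, at the balance point. x points to the blade's tip, z up as it lies.
- blade_tip (a point): middle of the blade's front edge, at pry_tool (120, 0, 11) mm.
- mat: flat black mat 220 (x) x 160 (y) x 4 thick, fixed. Origin: centre of its underside. The tool starts on it.
- parts_tray: white open tray 200 x 150 x 28 high with gear discs in it, fixed; on the other side from the mat. Origin: centre of its underside.
- movement_a: loose copper disc 64 across, 16 high, with a small steel arm reaching 56 mm out along x; near the robot in front of the case. Origin: centre of the disc's underside.
- movement_b: another like movement_a, right (-y) of the case.
- cup: loose white drink cup with a green band, 80 across, 140 high, left (+y) of the case. Origin: centre of its underside.
- bowl: loose glass bowl 90 across, 45 high, right (-y) of the case. Origin: centre of its underside.
- marker: loose grey marker with blue cap, 140 long, 18 thick, near the robot in front of the case. Origin: on its underside, near the middle.

How it is judged:
By the outcome, as a careful person would: the job done as asked, in the order asked, and still so for the second after the job is handed in, with the robot touching nothing.
It also fails if it takes over 58 s, if anything falls off the work surface, if the arm or the gripper's body presses on something with over 40 N, if the wrist force passes 120 N, or if a joint passes its speed limit or range.

ROBOT

A 7-joint arm with a two-finger parallel gripper is mounted at the origin on the work surface. World frame = base frame: x ahead of the robot, y to its left, z up, the work surface at z = 0. Lengths are in m, angles in rad, forces in N, time in s.
With the tool pointing down it reaches from about 0.4 to 0.875 m from the base axis. Payload 4.4 kg.
Tool frame: the origin (TCP) lies on the centre line of the jaws, within the pads' length; the fingertips stand 8 mm ahead of it and the grasp point (between the pads) lies 11 mm behind it; z points along the fingers, y is the line along which they close (so a half turn about z gives the same grasp; the last joint's range is limited). The gripper opens to 85 mm and grips with 20 to 120 N. Pads are 22 mm wide; open, the fingers measure 114 mm over their backs; the gripper's body (76 mm by 85 mm) begins 54 mm behind the grasp point. The pads swing forward as they close: fully open they stand 13 mm farther back than shut.
Start: joints at [-0.066, 0.628, 0.038, 1.517, -0.027, 0.996, -0.02], TCP at [0.65, 0, 0.239] pointing down, gripper open.
Joint ranges: [-3.06, 3.06], [-0.37, 2.12], [-1.25, 1.32], [0.18, 2.47], [-1.1, 4.24], [0.23, 1.98], [-2.94, 2.94]. Speed limits (rad/s): [2.57, 2.57, 3.14, 3.14, 3.14, 3.14, 3.14].

INTERFACE

Orientations are given as a unit quaternion [w, x, y, z].
In Python, from plant import manip gives the robot as it stands. The module is installed in compiled form; this text tells all that it offers.
- The arm moves only by the tool send_rows, never from a script. Its argument "moves" is a list of rows, each an object of numbers: "rx", "ry", "rz": the turn, a rotation vector about the tool's x, y, z normalised to -1 to 1, where 1 is pi/4 rad; "tx", "ty", "tz": the shift along the tool's x, y, z normalised to -1 to 1, where 1 is 0.4 m; "gripper": the opening, from -1 (shut) to 1 (fully open). In form: [{"rx": .., "ry": .., "rz": .., "tx": .., "ty": .., "tz": .., "gripper": ..}, ...]. A call has 1 to 8 rows; each row is the pose to reach, as a shift and turn from the pose commanded when the call began, along the tool's axes at that moment; what a row does not reach only later rows make up. A row lasts 1/10 s, in which the tool goes at most 50 mm and 8.59 degrees, less where a joint would pass 70% of its speed; a pose out of reach is approached as far as the arm can. A call with a number of a shift or a turn outside -1 to 1 is refused whole. A call with a gripper value outside its range is refused whole. The fingers move at their own pace and stop on an object; "newtons" is the grip in N (left out, the last holds). Time passes only in rows, so rows that repeat a pose let the fingers close. It gives the time, the measured TCP pose, the force, the opening and the grip force at its end, in the units of the state.
- manip.sense(): the state, without advancing time (a new reading comes with each control period).
- manip.camera(name): name is "scene" or "side" or "wrist"; returns a dict with "frame" (384x512x3 uint8, blue, green, red), "fx", "fy", "cx", "cy" (pixels), "rvec" (rotation vector, rad) and "tvec" (3), from world to camera coordinates, as OpenCV has them. Camera axes: x right, y down, z forward; pixel columns grow to the right and rows downward; lengths in m; the calibration is good to about 2 mm. The wrist camera is an equidistant fisheye: a pixel r from the principal point sees the ray r / f radians off the axis. A picture is of the moment at which its call begins. There is no depth.
- manip.close_job(): hands the job in; it is judged then, once.
Trained networks look in a picture, given as the dict that the camera call returned (one of the last four; its "shot" number tells which), for a name from the list of things; names that differ only in an ending like _2 or _b are one class to them, and where a whole thing is asked for, a point or a joint stands for the part that bears it (a point fixed in the world has none). Each returns a list of dicts, best first, with "score" (0 to 1); they miss things now and then, are a little off and sometimes report something else, mostly with a low value. They report only what shows in the picture. A call takes as long as a camera call.
- manip.cut_out(picture, thing): "pixels" (384x512 bool, what is visible of it) and "bbox" ([left, top, right, bottom] in pixels, round what is visible of it).
The state is a dict: "t": time; "q": joint angles; "joint_velocities": joint speeds; "effort": joint torques, N m; "ee_pos": TCP position; "tcp_rot": TCP orientation; "force": force on the tool from outside, world axes, zero at the start; "wrist_torque": the same for the moment, N m; "gripper_width": finger opening in m; "grasp_force": force on a finger pad.
Only numpy, scipy, OpenCV 4.12 (cv2) and the standard library are available. Lean on these libraries where they do the work, as an engineer would, in place of code of your own. Each camera call takes 0.05 s, during which the arm holds its last target. There are 200 camera calls.

## Working session

There is one attempt and no reset: what is moved stays moved. The work goes in short steps, Python scripts to look and compute and a tool call to move; the robot and the scene stay as the last step left them, time stands still between calls to the robot, and variables do not carry over. Pictures are saved under pics/ and viewed, at most 10 in all, crops included, and the job is handed in when it is done.

Besides the shell and the picture viewer there is one more tool, called after "Emit:" by a JSON object that holds its "api" and its "payload". send_rows: Moves the arm, as the interface text tells. Scaled input: -1 to 1 covers 0.4 m each way for a shift and pi/4 rad each way for a turn. Its arguments: {"type":"object","properties":{"moves":{"type":"array","items":{"type":"object","properties":{"rx":{"type":"number"},"ry":{"type":"number"},"rz":{"type":"number"},"tx":{"type":"number"},"ty":{"type":"number"},"tz":{"type":"number"},"gripper":{"type":"number"}}}},"newtons":{"type":"number"}},"required":["moves"]}

```bash
mkdir -p pics
cat > h.py <<'E'
import numpy as np, cv2
from scipy.spatial.transform import Rotation as R
from plant import manip
def snap(n,f=None):
    p=manip.camera(n)
    if f: cv2.imwrite('pics/'+f,p['frame'])
    return p
def ray(p,u,v):
    M=R.from_rotvec(np.ravel(p['rvec'])).as_matrix(); t=np.ravel(p['tvec'])
    x=(u-p['cx'])/p['fx'];y=(v-p['cy'])/p['fy']
    return -M.T@t, M,x,y
def pix2ray(p,u,v,fish=False):
    c,M,x,y=ray(p,u,v)
    if fish:
        r=np.hypot(x,y); s=np.sin(r)/r if r>1e-9 else 1; d=np.array([x*s,y*s,np.cos(r)])
    else: d=np.array([x,y,1.])
    d=M.T@d; return c,d/np.linalg.norm(d)
def onz(p,u,v,z,fish=False):
    c,d=pix2ray(p,u,v,fish); return c+d*(z-c[2])/d[2]
def tri(rs):
    A=sum(np.eye(3)-np.outer(d,d) for c,d in rs); b=sum((np.eye(3)-np.outer(d,d))@c for c,d in rs)
    X=np.linalg.solve(A,b); return X,[np.linalg.norm((np.eye(3)-np.outer(d,d))@(X-c))*1e3 for c,d in rs]
def proj(p,X,fish=False):
    M=R.from_rotvec(np.ravel(p['rvec'])).as_matrix(); q=M@np.asarray(X)+np.ravel(p['tvec'])
    if fish:
        h=np.hypot(q[0],q[1]);th=np.arctan2(h,q[2]);a=q[:2]/h*th
    else: a=q[:2]/q[2]
    return np.array([a[0]*p['fx']+p['cx'],a[1]*p['fy']+p['cy']])
E
python3 - <<'E'
from h import *
np.set_printoptions(precision=4,suppress=True)
s=manip.sense(); print(s['ee_pos'],s['tcp_rot'],s['gripper_width'],s['t'])
ims=[]
for n in ['scene','side','wrist']:
    p=snap(n,n+'0.png'); ims.append(p['frame']); print(n,p['fx'],p['cx'],p['cy'],ray(p,0,0)[0])
    for th in ['pry_tool','case','lid','mat','movement_a','cup','bowl','marker','parts_tray']:
        r=manip.cut_out(p,th)
        for k in r[:2]:
            m=k['pixels'].astype(np.uint8); c,(w,h),a=cv2.minAreaRect(cv2.findNonZero(m)) if m.any() else ((0,0),(0,0),0)
            print(' ',th,round(k['score'],2),k['bbox'],np.round(c),round(w),round(h),round(a))
E
```

```text
[0.6494 0.     0.2384] [-0.0007  0.7071  0.7071 -0.0007] 0.08555387921866842 0.0
scene 468.41857508887745 247.45604171502706 187.2667953436944 [ 1.286  -0.5703  1.1362]
  pry_tool 0.66 [197.3, 277.4, 224.6, 300.5] [210. 286.] 21 31 69
  pry_tool 0.64 [298.6, 120.8, 339.1, 148.4] [318. 135.] 48 7 41
  case 0.59 [225.9, 190.3, 294.4, 268.0] [261. 228.] 55 70 30
  lid 0.88 [226.3, 192.2, 295.9, 242.0] [261. 216.] 43 54 34
  lid 0.63 [293.7, 115.3, 351.1, 166.1] [317. 143.] 55 37 35
  mat 0.82 [293.6, 117.1, 349.5, 166.1] [317. 142.] 54 37 37
  mat 0.31 [224.1, 188.3, 299.2, 268.3] [262. 227.] 58 68 27
  movement_a 0.98 [197.2, 274.1, 225.1, 302.7] [211. 285.] 23 30 73
  movement_a 0.77 [193.0, 167.6, 213.0, 185.5] [205. 180.] 16 25 63
  cup 0.72 [347.1, 139.9, 375.8, 185.6] [361. 165.] 27 45 8
  cup 0.32 [196.1, 276.8, 224.2, 301.1] [210. 286.] 21 30 69
  bowl 0.96 [144.3, 270.7, 176.9, 301.3] [160. 284.] 30 32 45
  marker 0.7 [244.5, 142.2, 271.4, 168.0] [256. 155.] 35 7 49
  marker 0.59 [144.5, 272.4, 176.7, 301.4] [159. 284.] 30 32 90
  parts_tray 0.85 [108.4, 190.2, 176.9, 260.4] [1
[... 436 characters left out ...]
4.8, 96.8, 287.8, 122.1] [272. 109.] 24 30 90
  marker 0.56 [299.8, 263.3, 364.9, 288.0] [331. 275.] 66 10 14
  parts_tray 0.29 [227.5, 354.0, 334.2, 384.0] [281. 371.] 109 14 14
wrist 297.3186396354542 257.8763893136187 195.565467163083 [0.6502 0.0773 0.3757]
  case 0.91 [181.4, 122.9, 331.5, 306.6] [256. 217.] 165 125 68
  lid 0.76 [180.0, 146.0, 337.7, 305.8] [257. 231.] 139 118 69
  mat 0.41 [43.5, 0.0, 70.5, 11.5] [56.  4.] 8 23 90
  movement_a 0.94 [56.0, 188.4, 97.9, 244.1] [ 76. 216.] 56 32 63
  movement_a 0.72 [270.1, 314.2, 316.6, 336.4] [294. 323.] 37 20 3
  marker 0.78 [30.5, 75.4, 114.1, 91.4] [71. 84.] 14 81 86
  parts_tray 0.73 [100.9, 318.6, 176.6, 376.3] [143. 351.] 43 87 68
```

Run:
```python
import cv2,numpy as np
a=[cv2.imread(f'pics/{n}0.png') for n in ['scene','side','wrist']]
s=cv2.resize(a[0][90:310,90:390],None,fx=1.333,fy=1.333,interpolation=3)[:300,:400]
def f(x): return cv2.resize(x,(400,300),interpolation=cv2.INTER_AREA)
cv2.imwrite('pics/all0.png',np.vstack([np.hstack([f(a[0]),f(a[1])]),np.hstack([f(a[2]),cv2.copyMakeBorder(s,0,300-s.shape[0],0,400-s.shape[1],0)])]))
```

```text
(no output)
```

View pics/all0.png

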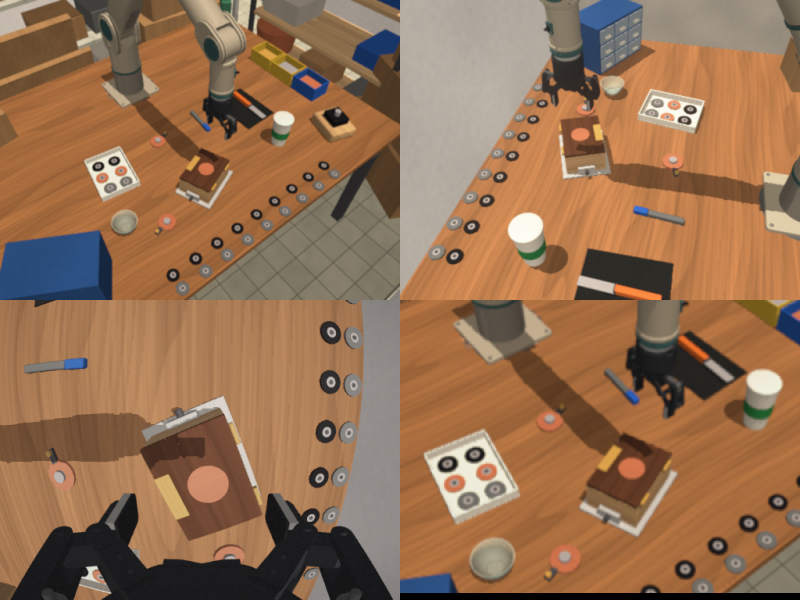

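```bash
cat >> h.py <<'E'
from scipy.optimize import minimize
def boxpts(x,y,yaw,z,xr,yr,zr):
    c,s=np.cos(yaw),np.sin(yaw)
    return [(x+c*a-s*b,y+s*a+c*b,z+k) for a in xr for b in yr for k in zr]
def sil(p,pts,fish=False,S=4):
    q=np.array([proj(p,X,fish) for X in pts])
    m=np.zeros((384*S,512*S),np.uint8)
    cv2.fillConvexPoly(m,cv2.convexHull(((q+.5)*S).round().astype(np.int32)),1)
    return m
def fit(views,x0,xr,yr,zr,step=(.02,.02,.2,.01)):
    S=4; big=[(p,cv2.resize(m.astype(np.uint8),None,fx=S,fy=S,interpolation=0),f) for p,m,f in views]
    def cost(v):
        c=0
        for p,m,f in big:
            s=sil(p,boxpts(*v,xr,yr,zr),f); c+=1-(s&m).sum()/max(1,(s|m).sum())
        return c/len(big)
    sx=np.vstack([x0]+[np.array(x0)+np.eye(4)[i]*step[i] for i in range(4)])
    r=minimize(cost,x0,method='Nelder-Mead',options=dict(initial_simplex=sx,xatol=1e-4,fatol=1e-4,maxiter=400))
    return r.x,r.fun
E
python3 - <<'E'
from h import *
np.set_printoptions(precision=4,suppress=True)
P={n:snap(n) for n in ['scene','side','wrist']}
L={}
for n,p in P.items(): L[n]=[k for k in manip.cut_out(p,'lid')][0]['pixels']; print(n,onz(p,*cv2.minAreaRect(cv2.findNonZero(L[n].astype(np.uint8)))[0],.088,n=='wrist'))
for ns in (['scene','side'],['scene','side','wrist'],['wrist']):
  for yaw in (0.35,-.35):
    print(ns,yaw,fit([(P[n],L[n],n=='wrist') for n in ns],[.67,-.01,yaw,.078],(-.06,.06),(-.08,.08),(0,.01)))
# brass plate centroid
for n,p in P.items():
    hsv=cv2.cvtColor(p['frame'],cv2.COLOR_BGR2HSV)
    o=((hsv[...,0]<13)&(hsv[...,1]>190)&(hsv[...,2]>150)).astype(np.uint8)
    nn,lab,st,ce=cv2.connectedComponentsWithStats(o)
    for i in np.argsort(-st[1:,4])[:3]+1: print(n,'orange',st[i],ce[i],onz(p,*ce[i],.02,n=='wrist'))
    bx=((hsv[...,0]>17)&(hsv[...,0]<28)&(hsv[...,1]>80)&(hsv[...,2]>130)).astype(np.uint8)&cv2.dilate(L[n].astype(np.uint8),np.ones((5,5)))
    nn,lab,st,ce=cv2.connectedComponentsWithStats(bx)
    for i in np.argsort(-st[1:,4])[:2]+1: print(n,'brass',st[i],ce[i],onz(p,*ce[i],.089,n=='wrist'))
for n,th,z in [('scene','cup',.07),('side','cup',.07),('scene','bowl',.02),('side','bowl',.02),('side','marker',.01),('side','movement_a',.01),('wrist','marker',.01)]:
    b=manip.cut_out(P[n],th)[0]['bbox']; print(n,th,onz(P[n],(b[0]+b[2])/2,(b[1]+b[3])/2,z,n=='wrist'))
E
```

```text
scene [ 0.659  -0.0652  0.088 ]
side [ 0.6504 -0.0545  0.088 ]
wrist [ 0.6499 -0.0532  0.088 ]
['scene', 'side'] 0.35 (array([ 0.6548, -0.0621,  0.3986,  0.0787]), np.float64(0.042427303544613326))
['scene', 'side'] -0.35 (array([ 0.6551, -0.0611,  0.3987,  0.0795]), np.float64(0.04217578691511503))
['scene', 'side', 'wrist'] 0.35 (array([ 0.6544, -0.0605,  0.3962,  0.0796]), np.float64(0.038876955396703626))
['scene', 'side', 'wrist'] -0.35 (array([ 0.6545, -0.0607,  0.3979,  0.0797]), np.float64(0.03810322787434869))
['wrist'] 0.35 (array([ 0.6542, -0.0593,  0.403 ,  0.0811]), np.float64(0.018408882183154063))
['wrist'] -0.35 (array([ 0.654 , -0.0591,  0.3994,  0.0813]), np.float64(0.018095764951748694))
scene orange [299 117  22  17 120] [309.5417 125.1583] [0.4001 0.3593 0.02  ]
scene brass [239 200  16  18 116] [246.7845 208.3017] [ 0.6108 -0.0788  0.089 ]
scene brass [271 235   6   9  19] [273.0526 239.1579] [ 0.7393 -0.0867  0.089 ]
side orange [276 372  45  12 168] [295.3274 378.6548] [0.416  0.3641 0.02  ]
side orange [278 364  17   6  24] [286.125  366.4167] [0.4368 0.3458 0.02  ]
side orange [322 375  13   9  24] [330.25  378.125] [0.3552 0.3489 0.02  ]
side brass [248 159  12  20 171] [253.2398 168.9766] [ 0.6087 -0.0798  0.089 ]
side brass [207 188   2   8  11] [207.6364 191.0909] [0.6918 0.014  0.089 ]
wrist brass [ 198  223   45   58 1125] [219.4916 251.7013] [ 0.6082 -0.0782  0.089 ]
wrist brass [293 158  12  27  72] [298.1389 170.3194] [0.6903 0.0127 0.089 ]
scene cup [0.673  0.3234 0.07  ]
side cup [0.4438 0.3703 0.07  ]
scene bowl [ 0.6372 -0.3934  0.02  ]
side bowl [ 0.6427 -0.4063  0.02  ]
side marker [0.3847 0.1274 0.01  ]
side movement_a [ 0.3654 -0.0736  0.01  ]
wrist marker [0.3942 0.123  0.01  ]
```

Emit:
{"api": "send_rows", "payload": {"moves": [{"rz": 1,"tx": 0.9,"ty": -0.6,"tz": -0.05,"gripper": 1},{"rz": 1,"tx": 0.9,"ty": -0.6,"tz": -0.05,"gripper": 1},{"rz": 1,"tx": 0.9,"ty": -0.6,"tz": -0.05,"gripper": 1},{"rz": 1,"tx": 0.9,"ty": -0.6,"tz": -0.05,"gripper": 1},{"rz": 1,"tx": 0.9,"ty": -0.6,"tz": -0.05,"gripper": 1},{"rz": 1,"tx": 0.9,"ty": -0.6,"tz": -0.05,"gripper": 1},{"rz": 1,"tx": 0.9,"ty": -0.6,"tz": -0.05,"gripper": 1},{"rz": 1,"tx": 0.9,"ty": -0.6,"tz": -0.05,"gripper": 1}]}}

```text
invalid input at $.moves[0]: expected keys rx, ry, rz, tx, ty, tz, gripper
```

Emit:
{"api": "send_rows", "payload": {"moves": [{"rz": 1,"gripper": 1},{"rz": 1,"gripper": 1},{"rz": 1,"gripper": 1},{"rz": 1,"gripper": 1},{"rz": 1,"gripper": 1},{"rz": 1,"gripper": 1},{"rz": 1,"gripper": 1}]}}

```text
invalid input at $.moves[0]: expected keys rx, ry, rz, tx, ty, tz, gripper
```

Emit:
{"api": "send_rows", "payload": {"moves": [{"rx": 0,"ry": 0,"rz": 1,"tx": 0.9,"ty": -0.6,"tz": -0.05,"gripper": 1},{"rx": 0,"ry": 0,"rz": 1,"tx": 0.9,"ty": -0.6,"tz": -0.05,"gripper": 1},{"rx": 0,"ry": 0,"rz": 1,"tx": 0.9,"ty": -0.6,"tz": -0.05,"gripper": 1},{"rx": 0,"ry": 0,"rz": 1,"tx": 0.9,"ty": -0.6,"tz": -0.05,"gripper": 1},{"rx": 0,"ry": 0,"rz": 1,"tx": 0.9,"ty": -0.6,"tz": -0.05,"gripper": 1},{"rx": 0,"ry": 0,"rz": 1,"tx": 0.9,"ty": -0.6,"tz": -0.05,"gripper": 1},{"rx": 0,"ry": 0,"rz": 1,"tx": 0.9,"ty": -0.6,"tz": -0.05,"gripper": 1},{"rx": 0,"ry": 0,"rz": 1,"tx": 0.9,"ty": -0.6,"tz": -0.05,"gripper": 1}]}}

```text
t: 2.95
ee_pos: [0.427, 0.3342, 0.2582]
tcp_rot: [-0.0, 0.924, 0.383, 0.0]
force: [0.8, 1.3, -0.3]
gripper_width: 0.085
grasp_force: 0.0
```

Emit:
{"api": "send_rows", "payload": {"moves": [{"rx": 0,"ry": 0,"rz": 1,"tx": 0,"ty": 0,"tz": 0,"gripper": 1},{"rx": 0,"ry": 0,"rz": 1,"tx": 0,"ty": 0,"tz": 0,"gripper": 1},{"rx": 0,"ry": 0,"rz": 1,"tx": 0,"ty": 0,"tz": 0,"gripper": 1},{"rx": 0,"ry": 0,"rz": 1,"tx": 0,"ty": 0,"tz": 0,"gripper": 1},{"rx": 0,"ry": 0,"rz": 1,"tx": 0,"ty": 0,"tz": 0,"gripper": 1},{"rx": 0,"ry": 0,"rz": 1,"tx": 0,"ty": 0,"tz": 0,"gripper": 1},{"rx": 0,"ry": 0,"rz": 1,"tx": 0,"ty": 0,"tz": 0,"gripper": 1}]}}

```text
t: 3.65
ee_pos: [0.4283, 0.3326, 0.2578]
tcp_rot: [0.0, 1.0, 0.001, 0.0]
force: [-0.1, -0.1, -0.1]
gripper_width: 0.0854
grasp_force: 0.0
```

Run:
```python
from h import *
np.set_printoptions(precision=4,suppress=True)
s=manip.sense(); print(s['t'],s['ee_pos'],R.from_quat(s['tcp_rot'],scalar_first=True).as_matrix(),s['q'])
w=snap('wrist','w1.png'); sc=snap('scene'); sd=snap('side','s1.png')
for p,n in ((w,'w'),(sc,'sc'),(sd,'sd')):
    for th in ['pry_tool','mat','cup','marker']:
        for k in manip.cut_out(p,th)[:2]:
            m=k['pixels'].astype(np.uint8); r=cv2.minAreaRect(cv2.findNonZero(m))
            b=cv2.boxPoints(r); print(n,th,round(k['score'],2),np.round(b,1).tolist(),onz(p,*r[0],.015,n=='w'))
```

```text
3.65 [0.4283 0.3326 0.2578] [[ 1.      0.0024  0.0001]
 [ 0.0024 -1.     -0.0002]
 [ 0.0001  0.0002 -1.    ]] [-1.025   0.4869  0.4662  1.8061 -0.2691  0.9116 -2.0075]
w pry_tool 0.74 [[230.0, 73.0], [251.0, 73.0], [251.0, 225.0], [230.0, 225.0]] [0.4484 0.3549 0.015 ]
w mat 0.69 [[190.1999969482422, 75.5], [313.6000061035156, 70.69999694824219], [319.8999938964844, 230.60000610351562], [196.39999389648438, 235.39999389648438]] [0.4431 0.3362 0.015 ]
w marker 0.59 [[383.79998779296875, 238.1999969482422], [401.29998779296875, 145.89999389648438], [416.3999938964844, 148.8000030517578], [398.79998779296875, 241.10000610351562]] [0.3894 0.1266 0.015 ]
sc pry_tool 0.55 [[298.3999938964844, 120.69999694824219], [303.20001220703125, 115.5], [338.1000061035156, 147.8000030517578], [333.20001220703125, 153.10000610351562]] [0.4507 0.3552 0.015 ]
sc mat 0.9 [[274.6000061035156, 133.1999969482422], [297.29998779296875, 103.0], [350.6000061035156, 142.89999389648438], [327.8999938964844, 173.1999969482422]] [0.453  0.3264 0.015 ]
sc mat 0.16 [[219.0, 243.1999969482422], [257.79998779296875, 18
[... 743 characters left out ...]
ool 0.67 [[204.6999969482422, 152.89999389648438], [256.70001220703125, 146.39999389648438], [262.70001220703125, 194.89999389648438], [210.8000030517578, 201.39999389648438]] [ 0.676  -0.1261  0.015 ]
sd mat 0.66 [[222.8000030517578, 383.0], [227.89999389648438, 316.70001220703125], [350.5, 326.1000061035156], [345.3999938964844, 392.3999938964844]] [0.4411 0.321  0.015 ]
sd cup 0.83 [[135.39999389648438, 275.6000061035156], [180.0, 268.5], [191.10000610351562, 337.3999938964844], [146.5, 344.6000061035156]] [0.7063 0.278  0.015 ]
sd marker 0.9 [[305.5, 273.8999938964844], [307.8999938964844, 264.20001220703125], [364.8999938964844, 278.5], [362.5, 288.1000061035156]] [0.3771 0.1274 0.015 ]
```

View pics/w1.png

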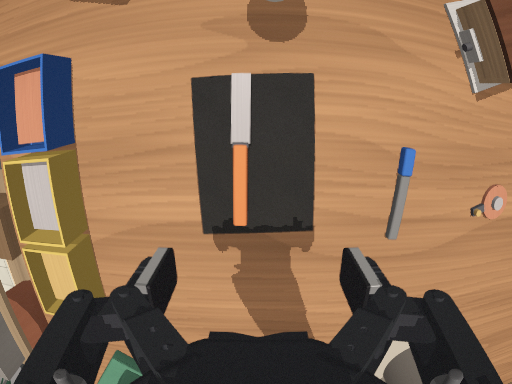

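Run:
```python
from h import *
np.set_printoptions(precision=4,suppress=True)
w=snap('wrist'); sc=snap('scene'); sd=snap('side')
T=[]
for p,f in ((w,True),(sc,False)):
    hsv=cv2.cvtColor(p['frame'],cv2.COLOR_BGR2HSV)
    t=max((k['pixels'] for k in manip.cut_out(p,'pry_tool')[:2]),key=lambda m:((hsv[...,0]<15)&(hsv[...,1]>180)&m).sum())
    d=cv2.dilate(t.astype(np.uint8),np.ones((5,5)))
    o=(hsv[...,0]<15)&(hsv[...,1]>160)&(hsv[...,2]>120)&(d>0)
    if f:  # blade mask too
        bl=(hsv[...,1]<60)&(hsv[...,2]>110)&(d>0)
        for nm,m in(('h',o),('b',bl)):
            r=cv2.minAreaRect(cv2.findNonZero(m.astype(np.uint8))); print(nm,cv2.boxPoints(r).tolist())
        pts=np.argwhere(bl); v0,v1=pts[:,0].min(),pts[:,0].max()
        for v in (v0,v1): u=pts[abs(pts[:,0]-v)<3][:,1].mean(); print('blade end',onz(p,u,v,.015,True))
    T.append((p,o,f)); print(o.sum())
for sub in (T[:1],T[1:],T):
    print(fit(sub,[.40,.355,0.,.004],(-.055,.055),(-.009,.009),(0,.022),(.01,.01,.1,.005)))
```

```text
h [[233.0, 148.0], [246.0, 148.0], [246.0, 225.0], [233.0, 225.0]]
b [[230.0, 73.0], [250.0, 73.0], [250.0, 146.0], [230.0, 146.0]]
blade end [0.5462 0.3539 0.015 ]
blade end [0.4525 0.3566 0.015 ]
203
151
(array([ 0.3997,  0.3569, -0.0085,  0.0072]), np.float64(0.8371929824561404))
(array([ 0.3963,  0.361 , -0.0741,  0.0062]), np.float64(0.3241028539135349))
(array([ 0.3978,  0.3564, -0.0259,  0.0069]), np.float64(0.5900570715152776))
```

Run:
```python
from h import *
np.set_printoptions(precision=4,suppress=True)
w=snap('wrist'); sc=snap('scene'); T=[]; B=[]
for p,f in ((w,True),(sc,False)):
    hsv=cv2.cvtColor(p['frame'],cv2.COLOR_BGR2HSV)
    c=proj(p,[.40,.356,.02],f); roi=np.zeros((384,512),bool); u,v=int(c[0]),int(c[1]); r=60 if f else 25
    roi[v-r:v+r,(u-20 if f else u-r):(u+20 if f else u+r)]=1
    if f: print(hsv[v-20:v+21:10,u-12:u+13:3].tolist()[1])
    o=roi&(hsv[...,1]>120)&((hsv[...,0]<13)|(hsv[...,0]>170))&(hsv[...,2]>110)
    n,lab,st,ce=cv2.connectedComponentsWithStats(o.astype(np.uint8)); o=lab==1+np.argmax(st[1:,4])
    print(o.sum(),st[1+np.argmax(st[1:,4])]); T.append((p,o,f))
for sub in (T[:1],T[1:],T):
    print(fit(sub,[.40,.355,0.,.004],(-.055,.055),(-.009,.009),(0,.022),(.01,.01,.1,.005)))
```

```text
[[17, 32, 56], [19, 35, 58], [11, 163, 193], [12, 156, 238], [12, 156, 237], [12, 155, 238], [12, 160, 227], [30, 22, 46], [24, 26, 50]]
1136 [ 232  145   16   81 1136]
173 [298 116  24  20 173]
(array([ 0.4008,  0.357 , -0.0097,  0.0062]), np.float64(0.08377968671045988))
(array([ 0.3987,  0.3591, -0.0391,  0.0066]), np.float64(0.23413688002216682))
(array([ 0.3995,  0.3567, -0.0224,  0.0066]), np.float64(0.16786724073439357))
```

Emit:
{"api": "send_rows", "payload": {"moves": [{"rx": 0,"ry": 0,"rz": 0.03,"tx": 0.012,"ty": -0.058,"tz": 0.12,"gripper": 0.2},{"rx": 0,"ry": 0,"rz": 0.03,"tx": 0.012,"ty": -0.058,"tz": 0.24,"gripper": 0.2},{"rx": 0,"ry": 0,"rz": 0.03,"tx": 0.012,"ty": -0.058,"tz": 0.36,"gripper": 0.2},{"rx": 0,"ry": 0,"rz": 0.03,"tx": 0.012,"ty": -0.058,"tz": 0.45,"gripper": 0.2},{"rx": 0,"ry": 0,"rz": 0.03,"tx": 0.012,"ty": -0.058,"tz": 0.5,"gripper": 0.2},{"rx": 0,"ry": 0,"rz": 0.03,"tx": 0.012,"ty": -0.058,"tz": 0.5,"gripper": 0.2}]}}

```text
t: 5.35
ee_pos: [0.4314, 0.3543, 0.0549]
tcp_rot: [0.002, 1.0, -0.012, -0.002]
force: [0.3, -0.1, 0.2]
gripper_width: 0.0514
grasp_force: 0.0
```

Run:
```python
from h import *
np.set_printoptions(precision=4,suppress=True)
s=manip.sense(); print(s['t'],s['ee_pos'],R.from_quat(s['tcp_rot'],scalar_first=True).as_matrix()[:,0],s['q'],s['force'])
w=snap('wrist','w2.png')
hsv=cv2.cvtColor(w['frame'],cv2.COLOR_BGR2HSV)
for y in (.345,.356,.367): print(proj(w,[.455,y,.026],True),end=' ')
o=(hsv[...,1]>120)&((hsv[...,0]<13)|(hsv[...,0]>170))&(hsv[...,2]>110)
n,lab,st,ce=cv2.connectedComponentsWithStats(o.astype(np.uint8))
for i in np.argsort(-st[1:,4])[:3]+1: print(st[i],ce[i])
```

```text
5.35 [0.4314 0.3543 0.0549] [ 0.9997 -0.0237 -0.0045] [-0.9277  0.7925  0.299   1.9146 -0.448   0.506  -1.9098] [ 0.3335 -0.1131  0.1877]
[272.5783 197.555 ] [253.7662 197.9979] [234.9944 198.4337] [ 240  198   31  138 2351] [256.1144 287.6487]
[244 197   7   1   7] [247. 197.]
[254 197   1   1   1] [254. 197.]
```

View pics/w2.png

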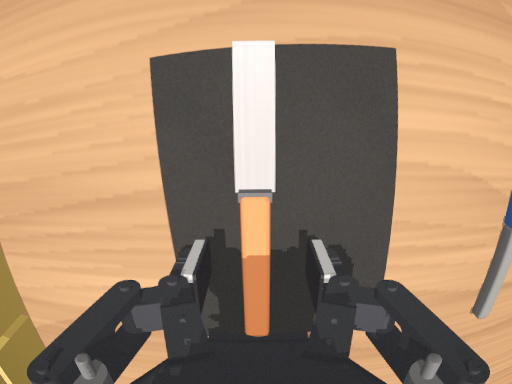

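Emit:
{"api": "send_rows", "payload": {"moves": [{"rx": 0,"ry": 0,"rz": 0,"tx": 0.004,"ty": -0.001,"tz": 0.05,"gripper": 0.2},{"rx": 0,"ry": 0,"rz": 0,"tx": 0.004,"ty": -0.001,"tz": 0.097,"gripper": 0.2},{"rx": 0,"ry": 0,"rz": 0,"tx": 0.004,"ty": -0.001,"tz": 0.097,"gripper": 0.0},{"rx": 0,"ry": 0,"rz": 0,"tx": 0.004,"ty": -0.001,"tz": 0.097,"gripper": -0.4},{"rx": 0,"ry": 0,"rz": 0,"tx": 0.004,"ty": -0.001,"tz": 0.097,"gripper": -1},{"rx": 0,"ry": 0,"rz": 0,"tx": 0.004,"ty": -0.001,"tz": 0.097,"gripper": -1},{"rx": 0,"ry": 0,"rz": 0,"tx": 0.004,"ty": -0.001,"tz": 0.097,"gripper": -1},{"rx": 0,"ry": 0,"rz": 0,"tx": 0.004,"ty": -0.001,"tz": 0.097,"gripper": -1}], "newtons": 100}}

```text
t: 6.2
ee_pos: [0.4359, 0.3568, 0.0211]
tcp_rot: [-0.001, 1.0, -0.012, 0.001]
force: [-0.4, -0.1, 6.5]
gripper_width: 0.0154
grasp_force: 98.6
```

Emit:
{"api": "send_rows", "payload": {"moves": [{"rx": 0,"ry": 0,"rz": 0,"tx": 0,"ty": 0,"tz": -0.03,"gripper": -1},{"rx": 0,"ry": 0,"rz": 0,"tx": 0,"ty": 0,"tz": -0.1,"gripper": -1},{"rx": 0,"ry": 0,"rz": 0,"tx": 0,"ty": 0,"tz": -0.2,"gripper": -1},{"rx": 0,"ry": 0,"rz": 0,"tx": 0,"ty": 0,"tz": -0.3,"gripper": -1},{"rx": 0,"ry": 0,"rz": 0,"tx": 0,"ty": 0,"tz": -0.3,"gripper": -1}]}}

```text
t: 6.7
ee_pos: [0.4381, 0.3581, 0.1453]
tcp_rot: [-0.004, 1.0, -0.012, 0.004]
force: [0.6, 0.5, -0.9]
gripper_width: 0.0154
grasp_force: 98.0
```

Run:
```python
from h import *
np.set_printoptions(precision=4,suppress=True)
s=manip.sense(); print(s['t'],s['ee_pos'],R.from_quat(s['tcp_rot'],scalar_first=True).as_matrix(),s['q'],s['force'],s['gripper_width'],s['grasp_force'],s['wrist_torque'])
w=snap('wrist'); sd=snap('side'); sc=snap('scene')
a=cv2.resize(w['frame'],(400,300)); b=cv2.resize(sd['frame'][230:380,150:350],(400,300)); c=cv2.resize(sc['frame'][60:210,250:450],(400,300))
cv2.imwrite('pics/g.png',np.vstack([np.hstack([a,b]),np.hstack([c,c*0])]))
```

```text
6.7 [0.4381 0.3581 0.1453] [[ 0.9997 -0.0238  0.0087]
 [-0.0239 -0.9997  0.0072]
 [ 0.0085 -0.0074 -0.9999]] [-0.9871  0.6599  0.3937  1.8649 -0.3838  0.6799 -1.963 ] [ 0.6469  0.4565 -0.9202] 0.015447222024086694 97.99838304519653 [-0.0504 -0.0566  0.0072]
```

View pics/g.png

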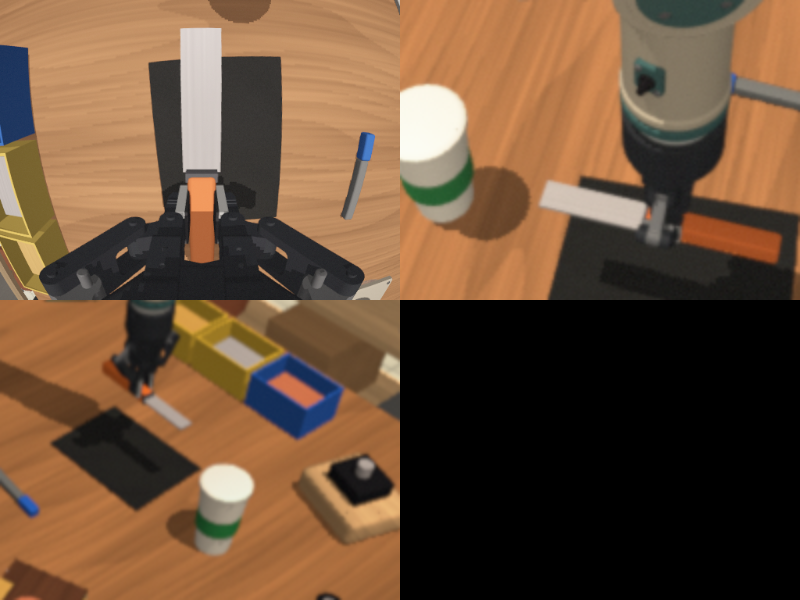

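```bash
cat >> h.py <<'E'
def blademask(p,f,guess):
    """light unsaturated blob near the predicted blade centre"""
    hsv=cv2.cvtColor(p['frame'],cv2.COLOR_BGR2HSV)
    m=((hsv[...,1]<70)&(hsv[...,2]>115)).astype(np.uint8)
    n,lab,st,ce=cv2.connectedComponentsWithStats(m); u,v=proj(p,guess,f).round().astype(int)
    w=lab[v-4:v+5,u-4:u+5]; w=w[w>0]
    return lab==np.bincount(w).argmax()
def bladefit(views,M0,o0):
    """blade box: local x 0 (tip) to -0.09; params: tip offset (3), yaw, pitch in tcp frame; returns tip world, axis world"""
    S=4; big=[(p,cv2.resize(m.astype(np.uint8),None,fx=S,fy=S,interpolation=0),f) for p,m,f in views]
    def geo(v):
        A=M0@R.from_euler('zy',v[3:]).as_matrix(); t=o0+M0@np.array(v[:3])
        return A,t
    def cost(v):
        A,t=geo(v); pts=[t+A@np.array([a,b,c]) for a in(-.09,0) for b in(-.012,.012) for c in(-.0015,.0015)]
        return np.mean([1-(lambda s:(s&m).sum()/max(1,(s|m).sum()))(sil(p,pts,f)) for p,m,f in big])
    x0=np.array([.109,0,-.006,0,0]); st=[.006,.006,.006,.06,.06]
    r=minimize(cost,x0,method='Nelder-Mead',options=dict(initial_simplex=np.vstack([x0]+[x0+np.eye(5)[i]*st[i] for i in range(5)]),xatol=1e-4,fatol=1e-4,maxiter=500))
    A,t=geo(r.x); return r.x,r.fun,t,A[:,0]
def blade(names=('wrist','scene','side')):
    s=manip.sense(); M=R.from_quat(s['tcp_rot'],scalar_first=True).as_matrix(); o=np.array(s['ee_pos'])
    V=[]
    for n in names:
        p=snap(n); f=n=='wrist'
        try: V.append((p,blademask(p,f,o+M@[.07,0,-.006]),f))
        except Exception as e: print(n,'fail',e)
    return V,M,o
E
python3 - <<'E'
from h import *
np.set_printoptions(precision=4,suppress=True)
V,M,o=blade()
print([m.sum() for p,m,f in V])
for sub in (V,V[:1]+V[1:2],V[:1]+V[2:],V[1:]): print(*bladefit(sub,M,o))
E
```

```text
[np.int64(9377), np.int64(134), np.int64(822)]
[ 0.1119 -0.0005  0.0053 -0.0162  0.0185] 0.13997820555229945 [0.5462 0.3541 0.1343] [ 0.9998 -0.007   0.0185]
[ 0.1117 -0.0009  0.0076 -0.013  -0.0299] 0.10886246602391336 [0.546  0.3545 0.1319] [ 0.9995 -0.0102 -0.03  ]
[ 0.1105 -0.0007  0.0037 -0.0057 -0.0035] 0.11050148975217777 [0.5448 0.3544 0.1358] [ 0.9998 -0.0175 -0.0036]
[ 0.1129  0.0007  0.0059 -0.0014 -0.0083] 0.16257094457635957 [0.5472 0.3529 0.1337] [ 0.9997 -0.0218 -0.0084]
```

Emit:
{"api": "send_rows", "payload": {"moves": [{"rx": 0,"ry": 0,"rz": -0.07,"tx": 0.01,"ty": 0.09,"tz": -0.01,"gripper": -1},{"rx": 0,"ry": 0,"rz": -0.14,"tx": 0.01,"ty": 0.19,"tz": -0.01,"gripper": -1},{"rx": 0,"ry": 0,"rz": -0.2,"tx": 0.02,"ty": 0.29,"tz": -0.01,"gripper": -1},{"rx": 0,"ry": 0,"rz": -0.27,"tx": 0.02,"ty": 0.4,"tz": -0.01,"gripper": -1},{"rx": 0,"ry": 0,"rz": -0.34,"tx": 0.02,"ty": 0.5,"tz": -0.01,"gripper": -1},{"rx": 0,"ry": 0,"rz": -0.4,"tx": 0.02,"ty": 0.6,"tz": -0.01,"gripper": -1},{"rx": 0,"ry": 0,"rz": -0.47,"tx": 0.02,"ty": 0.7,"tz": -0.01,"gripper": -1},{"rx": 0,"ry": 0,"rz": -0.537,"tx": 0.02,"ty": 0.8,"tz": -0.01,"gripper": -1}]}}

```text
t: 7.8
ee_pos: [0.4345, 0.0343, 0.1422]
tcp_rot: [-0.0, 0.98, 0.199, -0.001]
force: [0.6, -0.9, -1.1]
gripper_width: 0.0152
grasp_force: 98.0
```

```bash
cat >> h.py <<'E'
np.set_printoptions(precision=4,suppress=True)
CASE=np.array([.6544,-.0605]); YAW=.398
def cw(x,y,z): c,s_=np.cos(YAW),np.sin(YAW); return np.array([CASE[0]+c*x-s_*y,CASE[1]+s_*x+c*y,z])
def goal(pos,yaw=YAW,pitch=0.):
    """units to bring TCP to pos with tool x at yaw, nose-down pitch"""
    s=manip.sense(); M=R.from_quat(s['tcp_rot'],scalar_first=True); o=np.array(s['ee_pos'])
    G=R.from_euler('z',yaw)*R.from_euler('y',pitch)*R.from_euler('x',np.pi)
    print('t',s['t'],'pos',o,'F',np.array(s['force']),'w',s['gripper_width'],'q',np.array(s['q']))
    print('T',M.inv().apply(np.array(pos)-o)/.4,'R',(M.inv()*G).as_rotvec()/(np.pi/4))
E
python3 - <<'E'
from h import *
goal(cw(-.201,0,.140)); print(cw(-.201,0,.14))
E
```

```text
t 7.8 pos [0.4345 0.0343 0.1422] F [ 0.5987 -0.8761 -1.0917] w 0.015184794523071674 q [-0.2797  0.5069  0.192   2.191  -0.2091  0.462  -1.0939]
T [-0.0885  0.4313  0.0056] R [-0.0005  0.0022  0.003 ]
[ 0.4691 -0.1384  0.14  ]
```

Emit:
{"api": "send_rows", "payload": {"moves": [{"rx": 0,"ry": 0,"rz": 0.003,"tx": -0.02,"ty": 0.1,"tz": 0.0,"gripper": -1},{"rx": 0,"ry": 0,"rz": 0.003,"tx": -0.04,"ty": 0.2,"tz": 0.0,"gripper": -1},{"rx": 0,"ry": 0,"rz": 0.003,"tx": -0.06,"ty": 0.3,"tz": 0.0,"gripper": -1},{"rx": 0,"ry": 0,"rz": 0.003,"tx": -0.08,"ty": 0.38,"tz": 0.0,"gripper": -1},{"rx": 0,"ry": 0,"rz": 0.003,"tx": -0.088,"ty": 0.43,"tz": 0.005,"gripper": -1},{"rx": 0,"ry": 0,"rz": 0.003,"tx": -0.088,"ty": 0.43,"tz": 0.005,"gripper": -1},{"rx": 0,"ry": 0,"rz": 0.003,"tx": -0.088,"ty": 0.43,"tz": 0.005,"gripper": -1}]}}

```text
t: 8.5
ee_pos: [0.4686, -0.136, 0.1401]
tcp_rot: [-0.001, 0.981, 0.196, -0.001]
force: [-0.8, 0.5, -0.3]
gripper_width: 0.0151
grasp_force: 98.1
```

Run:
```python
from h import *
goal(cw(-.201,0,.0775))
V,M,o=blade()
print([m.sum() for p,m,f in V],o)
for i in (0,2): cv2.imwrite(f'pics/m{i}.png',V[i][0]['frame'])
for sub in (V,V[1:],V[:1]): print(*bladefit(sub,M,o))
w=V[0][0]
c=[k['pixels'] for k in manip.cut_out(w,'lid')][:1]
if c: print('lid',fit([(w,c[0],True)],[.6544,-.0605,.398,.078],(-.06,.06),(-.08,.08),(0,.01),(.01,.01,.1,.005)))
```

```text
t 8.5 pos [ 0.4686 -0.136   0.1401] F [-0.8244  0.4671 -0.3321] w 0.015113498567116595 q [ 0.1157  0.5608  0.159   2.0589 -0.1664  0.536  -0.7817]
T [-0.0009  0.0062  0.1565] R [-0.0022  0.0021 -0.0042]
[np.int64(11485), np.int64(204), np.int64(303)] [ 0.4686 -0.136   0.1401]
[ 0.1118 -0.0017  0.0031 -0.0246  0.0303] 0.18009531839680382 [ 0.5712 -0.0915  0.1369] [0.913  0.407  0.0287]
[ 0.1124 -0.0012  0.0033 -0.0154  0.0295] 0.15522739209109815 [ 0.572  -0.0917  0.1367] [0.9167 0.3986 0.0279]
[ 0.1098 -0.0008 -0.001  -0.0081  0.0791] 0.20899174828245404 [ 0.5697 -0.0931  0.1409] [0.9173 0.3907 0.0774]
lid (array([ 0.6591, -0.0582,  0.3901,  0.0802]), np.float64(0.15093360995850624))
```

View pics/m0.png

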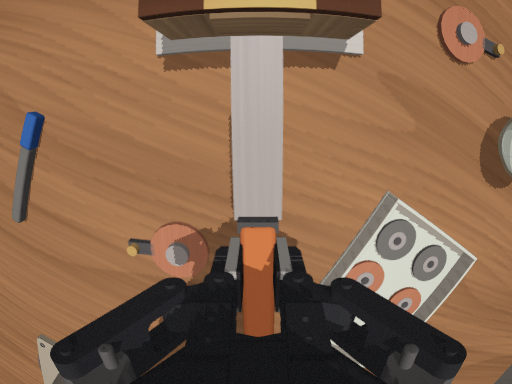

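Emit:
{"api": "send_rows", "payload": {"moves": [{"rx": 0,"ry": 0,"rz": 0,"tx": 0,"ty": 0.006,"tz": 0.04,"gripper": -1},{"rx": 0,"ry": 0,"rz": 0,"tx": 0,"ty": 0.006,"tz": 0.09,"gripper": -1},{"rx": 0,"ry": 0,"rz": 0,"tx": 0,"ty": 0.006,"tz": 0.135,"gripper": -1},{"rx": 0,"ry": 0,"rz": 0,"tx": 0,"ty": 0.006,"tz": 0.157,"gripper": -1},{"rx": 0,"ry": 0,"rz": 0,"tx": 0,"ty": 0.006,"tz": 0.157,"gripper": -1},{"rx": 0,"ry": 0,"rz": 0,"tx": 0,"ty": 0.006,"tz": 0.157,"gripper": -1}]}}

```text
t: 9.3
ee_pos: [0.4707, -0.1382, 0.0785]
tcp_rot: [0.0, 0.98, 0.197, 0.0]
force: [0.0, 0.0, -1.5]
gripper_width: 0.015
grasp_force: 98.1
```

Run:
```python
from h import *
goal(cw(-.201,0,.077))
V,M,o=blade()
print([m.sum() for p,m,f in V],o)
w,sc,sd=[v[0] for v in V]
print(*bladefit(V[1:],M,o))
for n,p in (('sc',sc),('sd',sd),('w',w)):
    print(n,'notch',proj(p,cw(-.06,0,.072),n=='w'),'lidL,R',[proj(p,cw(-.06,y,.078),n=='w') for y in(.08,-.08)],'tip',proj(p,cw(-.09,0,.072),n=='w'))
a=cv2.resize(w['frame'][0:192,128:384],(800,600),interpolation=2)
b=cv2.resize(sd['frame'][120:240,190:350],(400,300),interpolation=2);c=cv2.resize(sc['frame'][140:260,190:350],(400,300),interpolation=2)
cv2.imwrite('pics/n.png',np.vstack([np.hstack([cv2.resize(a,(400,300)),b]),np.hstack([c,c*0])]))
```

```text
t 9.3 pos [ 0.4707 -0.1382  0.0785] F [ 0.0087  0.0418 -1.4991] w 0.01502054682370619 q [ 0.1495  0.6735  0.1167  2.0916 -0.1943  0.3861 -0.7531]
T [-0.0038 -0.001   0.0038] R [ 0.0002 -0.0004 -0.002 ]
[np.int64(9301), np.int64(191), np.int64(260)] [ 0.4707 -0.1382  0.0785]
[ 0.1115 -0.0006  0.0024 -0.031   0.0346] 0.13136265511953127 [ 0.5732 -0.0946  0.0762] [0.9095 0.4142 0.0348]
sc notch [243.0733 210.2727] lidL,R [array([256.6599, 190.6862]), array([228.4647, 228.5408])] tip [234.2062 206.279 ]
sd notch [257.7671 173.5972] lidL,R [array([262.7789, 195.5596]), array([253.0582, 150.1972])] tip [270.0284 172.0659]
w notch [256.4417 -17.3857] lidL,R [array([98.4389, -2.8011]), array([414.9309,  -3.6149])] tip [256.4827  38.8052]
```

View pics/n.png

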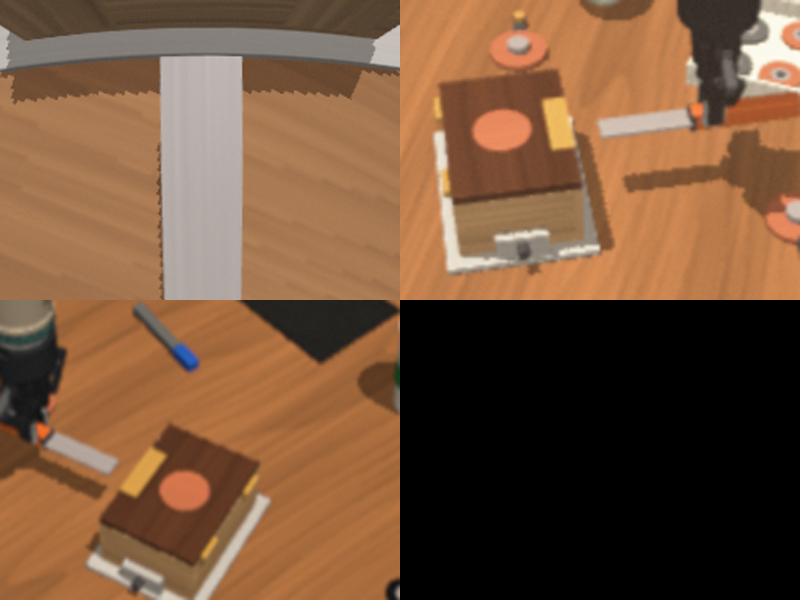

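Emit:
{"api": "send_rows", "payload": {"moves": [{"rx": 0,"ry": 0,"rz": 0,"tx": 0,"ty": 0,"tz": 0.006,"gripper": -1},{"rx": 0,"ry": 0,"rz": 0,"tx": 0.02,"ty": 0,"tz": 0.006,"gripper": -1},{"rx": 0,"ry": 0,"rz": 0,"tx": 0.04,"ty": 0,"tz": 0.006,"gripper": -1},{"rx": 0,"ry": 0,"rz": 0,"tx": 0.06,"ty": 0,"tz": 0.006,"gripper": -1},{"rx": 0,"ry": 0,"rz": 0,"tx": 0.08,"ty": 0,"tz": 0.006,"gripper": -1},{"rx": 0,"ry": 0,"rz": 0,"tx": 0.09,"ty": 0,"tz": 0.006,"gripper": -1},{"rx": 0,"ry": 0,"rz": 0,"tx": 0.09,"ty": 0,"tz": 0.006,"gripper": -1}]}}

```text
t: 10.15
ee_pos: [0.5045, -0.124, 0.0757]
tcp_rot: [0.0, 0.98, 0.197, 0.0]
force: [-0.2, -0.3, -1.7]
gripper_width: 0.0151
grasp_force: 98.1
```

Run:
```python
from h import *
goal(cw(-.201+.055,0,.0755))
print(manip.sense()['wrist_torque'])
V,M,o=blade(('wrist',)); w=V[0][0]
print(proj(w,o+M@[.109-.09,0,.005],True))
cv2.imwrite('pics/in.png',w['frame'][0:260,100:420])
```

```text
t 10.15 pos [ 0.5045 -0.124   0.0757] F [-0.2148 -0.2616 -1.7095] w 0.015088923238031808 q [ 0.1011  0.7027  0.1298  2.0161 -0.2007  0.4341 -0.791 ]
T [ 0.0421 -0.0012  0.0005] R [ 0.0002 -0.0007 -0.0014]
[ 0.005  -0.0316 -0.0217]
[257.6393 220.8612]
```

View pics/in.png

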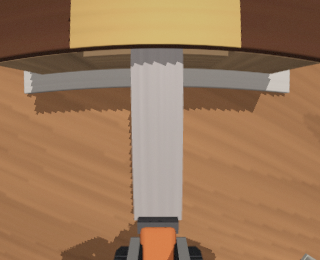

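Emit:
{"api": "send_rows", "payload": {"moves": [{"rx": 0,"ry": 0,"rz": 0,"tx": 0.015,"ty": 0,"tz": 0,"gripper": -1},{"rx": 0,"ry": 0,"rz": 0,"tx": 0.03,"ty": 0,"tz": 0,"gripper": -1},{"rx": 0,"ry": 0,"rz": 0,"tx": 0.044,"ty": 0,"tz": 0,"gripper": -1},{"rx": 0,"ry": 0,"rz": 0,"tx": 0.044,"ty": 0,"tz": 0,"gripper": -1},{"rx": 0,"ry": 0,"rz": 0,"tx": 0.044,"ty": 0,"tz": 0,"gripper": -1}]}}

```text
t: 10.7
ee_pos: [0.5198, -0.1177, 0.0757]
tcp_rot: [-0.0, 0.98, 0.197, -0.0]
force: [0.8, 0.7, -0.7]
gripper_width: 0.0153
grasp_force: 98.1
```

Run:
```python
from h import *
goal(cw(-.201+.055,0,.0755))
# arc plan: tip on radius r about hinge, lid angle th; tip upper edge contact (1.5 above blade centre)
s=manip.sense(); o=np.array(s['ee_pos']); c,s_=np.cos(YAW),np.sin(YAW)
xt=(o[:2]-CASE)@[c,s_]+.111; r=.06-xt; print('tip case x',xt,'r',r)
for d in (5,15,25,35,45,55,65,75,85,90,95):
    t=np.radians(d); X=.06-r*np.cos(t); Z=.078+r*np.sin(t)-.0015*np.cos(t)
    print(d,'dx',round((X-xt)/.4,3),'dz(tcp)',round((Z+.0045-o[2])/.4,3))
```

```text
t 10.7 pos [ 0.5198 -0.1177  0.0757] F [ 0.7913  0.6663 -0.735 ] w 0.015259524700952987 q [ 0.08    0.7147  0.1369  1.979  -0.2025  0.4609 -0.8091]
T [ 0.0005 -0.0014  0.0005] R [-0.0002  0.0003 -0.0023]
tip case x -0.0351989166102817 r 0.0951989166102817
5 dx 0.001 dz(tcp) 0.034
15 dx 0.008 dz(tcp) 0.075
25 dx 0.022 dz(tcp) 0.114
35 dx 0.043 dz(tcp) 0.15
45 dx 0.07 dz(tcp) 0.183
55 dx 0.101 dz(tcp) 0.21
65 dx 0.137 dz(tcp) 0.231
75 dx 0.176 dz(tcp) 0.246
85 dx 0.217 dz(tcp) 0.254
90 dx 0.238 dz(tcp) 0.255
95 dx 0.259 dz(tcp) 0.254
```

Emit:
{"api": "send_rows", "payload": {"moves": [{"rx": 0,"ry": 0,"rz": 0,"tx": 0.0,"ty": 0,"tz": -0.015,"gripper": -1},{"rx": 0,"ry": 0,"rz": 0,"tx": 0.001,"ty": 0,"tz": -0.034,"gripper": -1},{"rx": 0,"ry": 0,"rz": 0,"tx": 0.004,"ty": 0,"tz": -0.055,"gripper": -1},{"rx": 0,"ry": 0,"rz": 0,"tx": 0.008,"ty": 0,"tz": -0.075,"gripper": -1},{"rx": 0,"ry": 0,"rz": 0,"tx": 0.008,"ty": 0,"tz": -0.075,"gripper": -1}], "newtons": 115}}

```text
t: 11.2
ee_pos: [0.523, -0.1167, 0.107]
tcp_rot: [0.0, 0.98, 0.197, 0.0]
force: [-2.4, 1.2, -3.5]
gripper_width: 0.0147
grasp_force: 117.4
```

```bash
cat >> h.py <<'E'
def lidangle():
    out=[]
    for n in('scene','side'):
        p=snap(n); k=manip.cut_out(p,'lid')
        if not k: continue
        m=k[0]['pixels'].astype(np.uint8); best=[]
        for d in range(0,110,2):
            t=np.radians(d)
            pts=[cw(.06-a*np.cos(t)+b*np.sin(t),y,.078+a*np.sin(t)+b*np.cos(t)) for a in(0,.12) for b in(0,.01) for y in(-.08,.08)]
            s=sil(p,pts,False,1); best.append(((s&m).sum()/(s|m).sum(),d))
        out.append((n,k[0]['score'],max(best)))
    print('lid',out)
E
python3 - <<'E'
from h import *
goal(cw(-.146,0,.0755)); print(manip.sense()['wrist_torque'],manip.sense()['grasp_force'])
lidangle()
sd=snap('side'); sc=snap('scene'); w=snap('wrist')
f=lambda x:cv2.resize(x,(400,300),interpolation=2)
cv2.imwrite('pics/l1.png',np.hstack([f(sd['frame'][100:250,160:360]),f(w['frame'])]))
E
```

```text
t 11.2 pos [ 0.523  -0.1167  0.107 ] F [-2.3597  1.1521 -3.529 ] w 0.014710745058481352 q [ 0.0635  0.6646  0.1571  1.9574 -0.191   0.5326 -0.8224]
T [-0.0078 -0.0022  0.0786] R [ 0.0008 -0.0009 -0.0027]
[-0.1697  0.5341  0.0225] 117.35442280769348
lid [('scene', 0.78, (np.float64(0.9508344609833108), 16)), ('side', 0.76, (np.float64(0.9518072289156626), 16))]
```

View pics/l1.png

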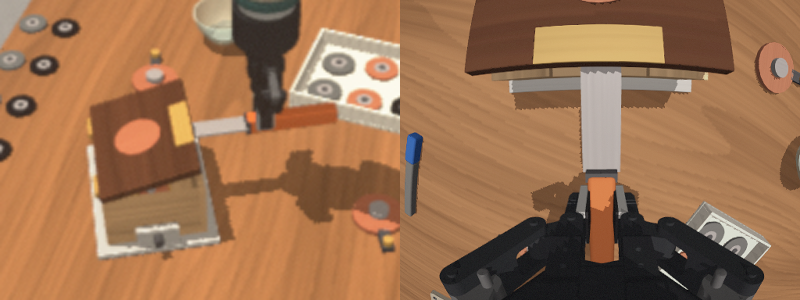

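Emit:
{"api": "send_rows", "payload": {"moves": [{"rx": 0,"ry": 0,"rz": 0,"tx": 0.006,"ty": 0,"tz": -0.018,"gripper": -1},{"rx": 0,"ry": 0,"rz": 0,"tx": 0.014,"ty": 0,"tz": -0.038,"gripper": -1},{"rx": 0,"ry": 0,"rz": 0,"tx": 0.024,"ty": 0,"tz": -0.057,"gripper": -1},{"rx": 0,"ry": 0,"rz": 0,"tx": 0.035,"ty": 0,"tz": -0.074,"gripper": -1},{"rx": 0,"ry": 0,"rz": 0,"tx": 0.048,"ty": 0,"tz": -0.091,"gripper": -1},{"rx": 0,"ry": 0,"rz": 0,"tx": 0.062,"ty": 0,"tz": -0.107,"gripper": -1},{"rx": 0,"ry": 0,"rz": 0,"tx": 0.077,"ty": 0,"tz": -0.121,"gripper": -1},{"rx": 0,"ry": 0,"rz": 0,"tx": 0.093,"ty": 0,"tz": -0.134,"gripper": -1}]}}

```text
t: 12.35
ee_pos: [0.5577, -0.1019, 0.16]
tcp_rot: [-0.0, 0.98, 0.197, 0.0]
force: [-2.8, 0.1, -2.1]
gripper_width: 0.0149
grasp_force: 117.5
```

Run:
```python
from h import *
goal(cw(-.146+.078,0,.0757+.084)); print(manip.sense()['wrist_torque'],manip.sense()['grasp_force'])
lidangle()
```

```text
t 12.35 pos [ 0.5577 -0.1019  0.16  ] F [-2.8127  0.0519 -2.0671] w 0.014864194961046764 q [ 0.0073  0.6185  0.1913  1.8364 -0.1717  0.7024 -0.8794]
T [ 0.0929 -0.0019  0.0008] R [ 0.0001 -0.0004 -0.0025]
[-0.2654  0.7295  0.041 ] 117.53334760665894
lid [('scene', 0.83, (np.float64(0.926110833749376), 56)), ('side', 0.63, (np.float64(0.9034941763727121), 58))]
```

Emit:
{"api": "send_rows", "payload": {"moves": [{"rx": 0,"ry": 0,"rz": 0,"tx": 0.017,"ty": 0,"tz": -0.011,"gripper": -1},{"rx": 0,"ry": 0,"rz": 0,"tx": 0.036,"ty": 0,"tz": -0.02,"gripper": -1},{"rx": 0,"ry": 0,"rz": 0,"tx": 0.055,"ty": 0,"tz": -0.028,"gripper": -1},{"rx": 0,"ry": 0,"rz": 0,"tx": 0.075,"ty": 0,"tz": -0.035,"gripper": -1},{"rx": 0,"ry": 0,"rz": 0,"tx": 0.095,"ty": 0,"tz": -0.04,"gripper": -1},{"rx": 0,"ry": 0,"rz": 0,"tx": 0.115,"ty": 0,"tz": -0.043,"gripper": -1},{"rx": 0,"ry": 0,"rz": 0,"tx": 0.134,"ty": 0,"tz": -0.044,"gripper": -1},{"rx": 0,"ry": 0,"rz": 0,"tx": 0.134,"ty": 0,"tz": -0.044,"gripper": -1}]}}

```text
t: 13.35
ee_pos: [0.6085, -0.0806, 0.177]
tcp_rot: [0.0, 0.98, 0.197, 0.001]
force: [-0.3, 0.3, -0.4]
gripper_width: 0.0142
grasp_force: 117.7
```

Run:
```python
from h import *
goal(cw(-.146+.095,0,.0757+.102)); print(manip.sense()['wrist_torque'],manip.sense()['grasp_force'])
lidangle()
sd=snap('side'); sc=snap('scene'); w=snap('wrist')
f=lambda x:cv2.resize(x,(400,300),interpolation=2)
cv2.imwrite('pics/l2.png',np.vstack([np.hstack([f(sd['frame'][100:250,160:360]),f(w['frame'])]),np.hstack([f(sc['frame'][120:270,170:370])]*2)]))
```

```text
t 13.35 pos [ 0.6085 -0.0806  0.177 ] F [-0.3442  0.3166 -0.3975] w 0.014212012999881101 q [-0.0377  0.654   0.2014  1.6927 -0.1698  0.8095 -0.9335]
T [-0.0023 -0.0018 -0.0016] R [ 0.0008 -0.0032 -0.0013]
[0.006  0.0339 0.0249] 117.66076326370239
lid [('scene', 0.53, (np.float64(0.0), 108)), ('side', 0.7, (np.float64(0.7799295774647887), 90))]
```

View pics/l2.png

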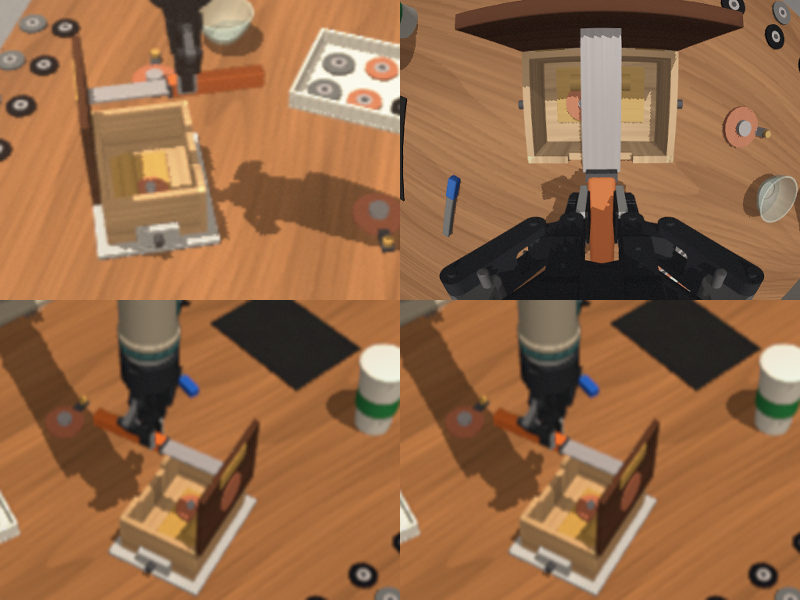

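Emit:
{"api": "send_rows", "payload": {"moves": [{"rx": 0,"ry": 0,"rz": 0,"tx": -0.04,"ty": 0,"tz": 0,"gripper": -1},{"rx": 0,"ry": 0,"rz": 0,"tx": -0.12,"ty": 0,"tz": 0,"gripper": -1},{"rx": 0,"ry": 0,"rz": 0,"tx": -0.22,"ty": 0,"tz": 0,"gripper": -1},{"rx": 0,"ry": 0,"rz": 0,"tx": -0.32,"ty": 0,"tz": 0,"gripper": -1},{"rx": 0,"ry": 0,"rz": 0.05,"tx": -0.36,"ty": -0.1,"tz": 0,"gripper": -1},{"rx": 0,"ry": 0,"rz": 0.15,"tx": -0.36,"ty": -0.2,"tz": 0,"gripper": -1},{"rx": 0,"ry": 0,"rz": 0.25,"tx": -0.36,"ty": -0.3,"tz": 0,"gripper": -1},{"rx": 0,"ry": 0,"rz": 0.25,"tx": -0.36,"ty": -0.3,"tz": 0,"gripper": -1}]}}

```text
t: 14.5
ee_pos: [0.4248, -0.0211, 0.1769]
tcp_rot: [-0.002, 0.995, 0.103, -0.001]
force: [-0.1, -0.2, -1.5]
gripper_width: 0.0152
grasp_force: 117.7
```

Run:
```python
from h import *
goal([.4359,.3568,.12],-.024); lidangle()
```

```text
t 14.5 pos [ 0.4248 -0.0211  0.1769] F [-0.1198 -0.2198 -1.4541] w 0.01518329091905606 q [-0.204   0.4337  0.2605  2.1842 -0.2143  0.5502 -1.1478]
T [ 0.2208 -0.9185  0.1451] R [-0.0043  0.0037  0.2928]
lid [('scene', 0.63, (np.float64(0.9313824419778002), 90)), ('side', 0.58, (np.float64(0.8494809688581315), 90))]
```

Emit:
{"api": "send_rows", "payload": {"moves": [{"rx": 0,"ry": 0,"rz": 0.04,"tx": 0.03,"ty": -0.11,"tz": 0,"gripper": -1},{"rx": 0,"ry": 0,"rz": 0.08,"tx": 0.055,"ty": -0.23,"tz": 0,"gripper": -1},{"rx": 0,"ry": 0,"rz": 0.12,"tx": 0.08,"ty": -0.35,"tz": 0,"gripper": -1},{"rx": 0,"ry": 0,"rz": 0.16,"tx": 0.11,"ty": -0.47,"tz": 0.02,"gripper": -1},{"rx": 0,"ry": 0,"rz": 0.2,"tx": 0.14,"ty": -0.58,"tz": 0.04,"gripper": -1},{"rx": 0,"ry": 0,"rz": 0.24,"tx": 0.17,"ty": -0.7,"tz": 0.06,"gripper": -1},{"rx": 0,"ry": 0,"rz": 0.27,"tx": 0.2,"ty": -0.81,"tz": 0.08,"gripper": -1},{"rx": 0,"ry": 0,"rz": 0.293,"tx": 0.22,"ty": -0.9,"tz": 0.1,"gripper": -1}]}}

```text
t: 15.5
ee_pos: [0.4439, 0.3462, 0.1365]
tcp_rot: [-0.0, 1.0, -0.016, 0.001]
force: [1.1, -0.8, -1.7]
gripper_width: 0.0147
grasp_force: 117.7
```

Run:
```python
from h import *
goal([.4359,.3568,.04],-.024)
V,M,o=blade(); print([m.sum() for p,m,f in V])
for sub in (V,V[:1]+V[2:]): print(*bladefit(sub,M,o))
```

```text
t 15.5 pos [0.4439 0.3462 0.1365] F [ 1.1382 -0.791  -1.665 ] w 0.014686383723075933 q [-0.9359  0.6667  0.3488  1.8693 -0.3499  0.6637 -1.9804]
T [-0.0213 -0.0256  0.2413] R [-0.0013 -0.0019 -0.0097]
[np.int64(9400), np.int64(133), np.int64(800)]
[ 0.1123 -0.0007  0.0014  0.0197  0.0263] 0.23929090354467916 [0.5562 0.3434 0.1353] [ 0.9983 -0.0513  0.0277]
[ 0.111  -0.0015  0.0137 -0.0051 -0.0364] 0.14259384281989196 [0.5549 0.3442 0.123 ] [ 0.999  -0.0264 -0.0349]
```

Emit:
{"api": "send_rows", "payload": {"moves": [{"rx": 0,"ry": 0,"rz": -0.01,"tx": -0.021,"ty": -0.025,"tz": 0.05,"gripper": -1},{"rx": 0,"ry": 0,"rz": -0.01,"tx": -0.021,"ty": -0.025,"tz": 0.12,"gripper": -1},{"rx": 0,"ry": 0,"rz": -0.01,"tx": -0.021,"ty": -0.025,"tz": 0.19,"gripper": -1},{"rx": 0,"ry": 0,"rz": -0.01,"tx": -0.021,"ty": -0.025,"tz": 0.24,"gripper": -1},{"rx": 0,"ry": 0,"rz": -0.01,"tx": -0.021,"ty": -0.025,"tz": 0.24,"gripper": -1},{"rx": 0,"ry": 0,"rz": -0.01,"tx": -0.021,"ty": -0.025,"tz": 0.24,"gripper": -1}]}}

```text
t: 16.25
ee_pos: [0.4356, 0.3525, 0.0414]
tcp_rot: [0.0, 1.0, -0.013, 0.0]
force: [-0.2, -0.5, 0.6]
gripper_width: 0.0148
grasp_force: 117.7
```

Run:
```python
from h import *
goal([.4359,.3568,.0225],-.024)
V,M,o=blade(); print([m.sum() for p,m,f in V])
for sub in (V,V[:1]+V[2:],V[1:]): print(*bladefit(sub,M,o))
```

```text
t 16.25 pos [0.4356 0.3525 0.0414] F [-0.2311 -0.4699  0.6407] w 0.01482360355199957 q [-0.8944  0.8103  0.257   1.9172 -0.4198  0.4665 -1.9322]
T [ 0.0004 -0.0109  0.0472] R [ 0.001  -0.0006 -0.0019]
[np.int64(9434), np.int64(136), np.int64(716)]
[ 0.112  -0.0014  0.0024 -0.0162  0.0354] 0.12081551795598677 [0.5476 0.351  0.039 ] [ 0.9993 -0.0093  0.0358]
[ 0.1115 -0.0005  0.0055 -0.0027 -0.0248] 0.10442655690031533 [0.5472 0.3501 0.0359] [ 0.9994 -0.0228 -0.0243]
[ 0.1131 -0.0015  0.0031 -0.0138  0.0105] 0.1379057248992303 [0.5488 0.3511 0.0383] [ 0.9999 -0.0117  0.0109]
```

Emit:
{"api": "send_rows", "payload": {"moves": [{"rx": 0,"ry": 0,"rz": 0,"tx": 0,"ty": -0.008,"tz": 0.02,"gripper": -1},{"rx": 0,"ry": 0,"rz": 0,"tx": 0,"ty": -0.01,"tz": 0.035,"gripper": -1},{"rx": 0,"ry": 0,"rz": 0,"tx": 0,"ty": -0.01,"tz": 0.045,"gripper": -1},{"rx": 0,"ry": 0,"rz": 0,"tx": 0,"ty": -0.01,"tz": 0.048,"gripper": -1},{"rx": 0,"ry": 0,"rz": 0,"tx": 0,"ty": -0.01,"tz": 0.048,"gripper": -1}]}}

```text
t: 16.9
ee_pos: [0.4342, 0.3581, 0.0215]
tcp_rot: [0.0, 1.0, -0.011, -0.0]
force: [-0.2, -0.2, -1.7]
gripper_width: 0.0146
grasp_force: 117.9
```

Emit:
{"api": "send_rows", "payload": {"moves": [{"rx": 0,"ry": 0,"rz": 0,"tx": 0,"ty": 0,"tz": 0.003,"gripper": -1},{"rx": 0,"ry": 0,"rz": 0,"tx": 0,"ty": 0,"tz": 0.004,"gripper": -1},{"rx": 0,"ry": 0,"rz": 0,"tx": 0,"ty": 0,"tz": 0.004,"gripper": -1}]}}

```text
t: 17.2
ee_pos: [0.4345, 0.3582, 0.0212]
tcp_rot: [-0.0, 1.0, -0.011, 0.0]
force: [-0.7, -1.1, 7.4]
gripper_width: 0.0147
grasp_force: 119.0
```

Contact with the mat; release.

Emit:
{"api": "send_rows", "payload": {"moves": [{"rx": 0,"ry": 0,"rz": 0,"tx": 0,"ty": 0,"tz": -0.003,"gripper": -0.5},{"rx": 0,"ry": 0,"rz": 0,"tx": 0,"ty": 0,"tz": -0.003,"gripper": -0.1},{"rx": 0,"ry": 0,"rz": 0,"tx": 0,"ty": 0,"tz": -0.003,"gripper": 0.2},{"rx": 0,"ry": 0,"rz": 0,"tx": 0,"ty": 0,"tz": -0.003,"gripper": 0.2},{"rx": 0,"ry": 0,"rz": 0,"tx": 0,"ty": 0,"tz": -0.1,"gripper": 0.2},{"rx": 0,"ry": 0,"rz": 0,"tx": 0,"ty": 0,"tz": -0.2,"gripper": 0.2},{"rx": 0,"ry": 0,"rz": 0,"tx": 0,"ty": 0,"tz": -0.3,"gripper": 0.2},{"rx": 0,"ry": 0,"rz": 0,"tx": 0,"ty": 0,"tz": -0.4,"gripper": 0.2}]}}

```text
t: 18.0
ee_pos: [0.4342, 0.358, 0.1816]
tcp_rot: [0.0, 1.0, -0.011, -0.0]
force: [0.1, 0.8, 0.1]
gripper_width: 0.0511
grasp_force: 0.0
```

Emit:
{"api": "send_rows", "payload": {"moves": [{"rx": 0,"ry": 0,"rz": 0,"tx": 0,"ty": 0,"tz": -0.08,"gripper": 0.2},{"rx": 0,"ry": 0,"rz": 0,"tx": 0,"ty": 0,"tz": -0.1,"gripper": 0.2},{"rx": 0,"ry": 0,"rz": 0,"tx": 0,"ty": 0,"tz": -0.1,"gripper": 0.2},{"rx": 0,"ry": 0,"rz": 0,"tx": 0,"ty": 0,"tz": -0.1,"gripper": 0.2}]}}

```text
t: 18.4
ee_pos: [0.4335, 0.3578, 0.2189]
tcp_rot: [0.001, 1.0, -0.011, -0.001]
force: [-0.6, -0.1, 0.2]
gripper_width: 0.0513
grasp_force: 0.0
```

Run:
```python
from h import *
goal([.4359,.3568,.2],-.024); lidangle()
w=snap('wrist'); sc=snap('scene'); sd=snap('side')
f=lambda x:cv2.resize(x,(400,300),interpolation=2)
cv2.imwrite('pics/end.png',np.vstack([np.hstack([f(w['frame']),f(sd['frame'])]),np.hstack([f(sc['frame']),f(sc['frame'][90:270,200:440])])]))
```

```text
t 18.4 pos [0.4335 0.3578 0.2189] F [-0.6478 -0.127   0.2387] w 0.05127835434903641 q [-1.0119  0.5591  0.4188  1.7961 -0.2913  0.8499 -2.0485]
T [0.0061 0.0024 0.0473] R [0.0017 0.0023 0.0018]
lid [('scene', 0.58, (np.float64(0.9166666666666666), 92)), ('side', 0.61, (np.float64(0.6566371681415929), 90))]
```

View pics/end.png

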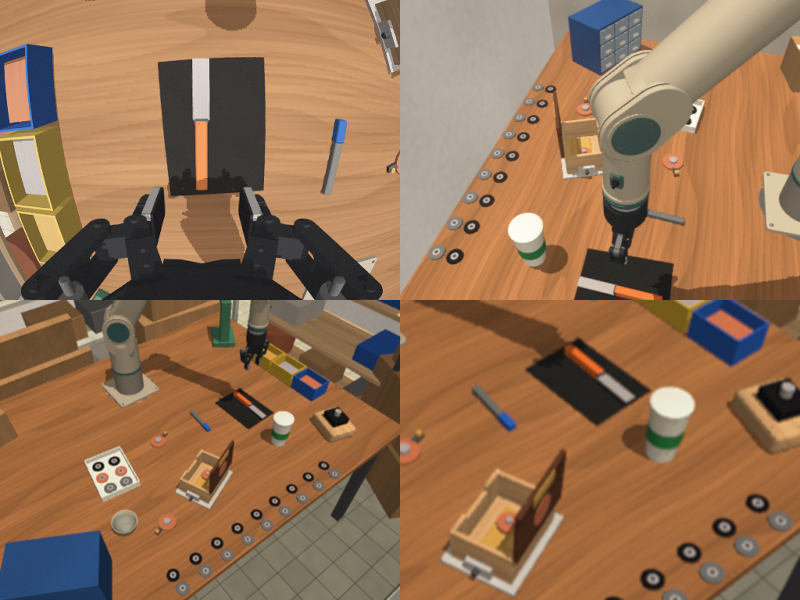

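The picture shows the tool flat on the mat, the lid standing upright and everything else where it was.

```bash
python3 -c "
from plant import manip
print(manip.close_job())"
```

```text
the job is handed in; nothing more can be done
None
```

The job is handed in: the lid stands open at about 90°, the pry tool lies flat on the black mat, released, and the last pictures show the cup, bowl, marker and copper movements where they were; robot time was about 19 s of the 58 s allowed.

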